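Vent the draught gauge, then hold the sprung extractor gate half open for the reading

ROBOT

A 6-joint arm with a two-finger parallel gripper is mounted at the origin on a cart in front of the work surface, level with it; the furniture and walls round the work are solid. World frame = base frame: x ahead of the robot, y to its left, z up, the work surface at z = 0. Lengths are in m, angles in degrees, forces in N, time in s.
With the tool pointing down it reaches from about 0.4 to 0.825 m from the base axis. Payload 7 kg.
Tool frame: the origin (TCP) lies at the very end of the fingers, on their centre line; the grasp point (between the pads) lies 19 mm behind it; z points along the fingers, y is the direction in which the jaws open and shut (so a half turn about z gives the same grasp; the last joint's range is limited). The gripper opens to 88 mm and grips with 3 to 60 N. Pads are 19 mm wide; open, the fingers measure 130 mm over their backs; the gripper's body (78 mm by 193 mm) begins 47 mm behind the grasp point.
Start: joints at [92.252, 20.546, 0.682, 0, -70.136, -16.507], TCP at [0.166, 0.654, 0.204] pointing down, gripper open.
Joint ranges: [-176.03, 176.03], [-82.01, 121.73], [-58.28, 71.71], [-173.87, 95.51], [-174.79, -0.11], [-173.66, 173.66]. Speed limits (degrees/s): [136.94, 136.94, 172.46, 180, 180, 180].

INTERFACE

Orientations are given as [roll, pitch, yaw] about the fixed x, y, z axes, in that order (R = Rz(yaw) Ry(pitch) Rx(roll)).
In Python, from plant import telemetry, optics, ctrl gives the robot as it stands.
- The arm moves only by the tool servo_tool, never from a script. Its argument "rows" is a list of rows, each a list of 3 entries, a list of its own where there are three numbers: the shift along the tool's x, y, z in m, then the turn, a rotation vector about the tool's x, y, z in units of 6 degrees (1.0 is 6 degrees), then the closure, from 0 (fully open) to 1 (shut). A call has 1 to 20 rows; each row shifts and turns the commanded pose from where the row before left it, along the tool's axes as they then stand; what a row does not reach is not made up. A row lasts 1/12 s, in which the tool goes at most 41.7 mm and 7.16 degrees, less where a joint would pass 70% of its speed; a pose out of reach is approached as far as the arm can. A call is refused whole if a number of a shift passes 0.0417 or a number of a turn 1, either way. A call with a gripper value outside its range is refused whole. The fingers move at their own pace and stop on an object; the grip force is fixed at half the most. Time passes only in rows, so rows that do not move let the fingers close. It gives the time, the measured TCP pose, the force and the opening at its end, in the units of the state.
- telemetry.get_obs(): the state, without advancing time (a new reading comes with each control period).
- optics.snapshot(name): name is "scene" or "side" or "wrist"; returns the picture (480x640x3 uint8, red, green, blue); there is no depth.
- optics.camera_info(name): a dict with "mtx" (3x3 intrinsics, pixels), "rvec" (rotation vector, rad) and "tvec" (3), from world to camera coordinates, as OpenCV has them. Camera axes: x right, y down, z forward; pixel columns grow to the right and rows downward; lengths in m; the calibration is good to about 2 mm. A picture is of the moment at which its call begins: read the wrist's pose just before it. camera_info takes no time and is no camera call; for the wrist camera it gives the pose at the moment of the call.
- ctrl.close_job(): hands the job in, once; it reports no verdict.
The state is a dict: "clock": time; "joint_pos": joint angles; "qvel": joint speeds; "tau": joint torques, N m; "tool_pos": TCP position; "orientation": TCP orientation; "force": force on the tool from outside, world axes, zero at the start; "moment": the same for the moment, N m; "opening": finger opening in m.
Only numpy, scipy, OpenCV 4.12 (cv2) and the standard library are available. Lean on these libraries where they do the work, as an engineer would, in place of code of your own. Each camera call takes 0.05 s, during which the arm holds its last target.

TASK

Check the draught of the bench extractor: with its slide gate still shut, press the vent plunger beside the gauge down to its stop and let it come up again, so that the gauge is zeroed. Then draw the self-closing gate out by its upright handle against the spring until the pointer stands at the long middle mark of the scale (half open), and finish while still holding it steady there for the reading. Leave the two plug gauges and the small carton beside the extractor where they stand.

Things in the scene. Friction and masses are not known exactly. Their poses are not given: they have to be found in the camera images.
- vent_top (a point): centre of the top of the black mushroom head (28 mm across) of the spring vent plunger, which stands upright on a brass block on the extractor's lid, left of the gate and in front of the dial gauge; the top is 147 mm above the trolley with the plunger up, and nothing higher stands within 70 mm. The head moves straight down with the plunger
- vent_plunger (a joint): how far the vent plunger is pressed, m: 0 up, 0.012 down on its stop. Its spring needs about 3 N to start and 7 N at the stop, and lifts the head again when it is let go
- extractor: the bench extractor: a grey sheet-steel box 226 x 296 mm, 85 mm high, fixed to the trolley; origin at the centre of its underside, x axis to its back, y axis to its left, z up (the louvred front faces its -x). On its lid: the gate frame (up to 100 mm above the trolley), two lying spring tubes beside it, and the dial gauge at the back left (up to 172 mm above the trolley)
- stub_top (a point): centre of the mouth of the upright round inlet stub behind the handle, 104 mm across at the mouth, 150 mm above the trolley; its rim is 63 mm from the handle's axis with the gate shut
- handle_grip (a point): the place to grip the gate's handle, an upright black round grip 21 mm in diameter (25 mm at the head), 60 mm tall, on the crossbar at the front end of the gate blade: on its axis, 28 mm above its foot and 129 mm above the trolley; 38 mm in front of the gate frame with the gate shut. Axes as the extractor's; it moves with the blade
- gate (a joint): how far the gate is drawn out, m: 0 shut, 0.080 fully open, 0.040 half open. The blade slides straight out level along the extractor's -x (towards its front). The springs shut it when it is let go: about 4 N at the start, 10 N half open, 16 N fully open. The gauge needle follows it: lower left when shut, straight up at half open
- pointer_tip (a point): tip of the dark pointer that rides on the blade along the scale at the right of the frame
- half_mark (a point): a point on the long middle mark of the five-mark scale (marks 20 mm apart, shut at the back, fully open at the front); the pointer tip stands right over it when the gate is half open
- gauge_plug: bystander: larger steel plug gauge standing on the trolley, 48 mm across, 98 mm tall; origin at its underside
- small_gauge_plug: bystander: smaller steel plug gauge standing on the trolley, 38 mm across, 98 mm tall; origin at its underside
- seal_carton: bystander: small brown carton lying on the trolley, 61 x 76 mm, 42 mm tall; origin at its underside

How it is judged:
By the outcome, as a careful person would: the job done as asked, in the order asked, and still so for the second after the job is handed in, while the arm keeps its last pose, push and grip.
It also fails if it takes over 48 s, if anything falls off the work surface, if the arm or the gripper's body presses on something with over 40 N, if the wrist force passes 120 N, or if a joint passes its speed limit or range.

## Working session

There is one attempt and no reset: what is moved stays moved. The work goes in short steps, Python scripts to look and compute and a tool call to move; the robot and the scene stay as the last step left them, time stands still between calls to the robot, and variables do not carry over. Pictures are saved under pics/ and viewed, and the job is handed in when it is done.

Besides the shell and the picture viewer there is one more tool, called as a command line: name --argument value ..., lists and objects as JSON in quotes. servo_tool: Moves the arm, as the interface text tells. Its arguments: {"type":"object","properties":{"rows":{"type":"array"}},"required":["rows"]}

```bash
mkdir -p pics; python3 - <<'E'
from plant import telemetry, optics
import cv2
print(telemetry.get_obs())
for n in ["scene","side","wrist"]:
    i=optics.camera_info(n); print(n,i)
    cv2.imwrite(f"pics/{n}0.png",optics.snapshot(n)[:,:,::-1])
E
```

```text
{'clock': 0.0, 'joint_pos': array([ 9.22510114e+01,  2.05908038e+01,  6.33069969e-01, -2.10152382e-02,
       -7.01347346e+01, -1.65096748e+01]), 'qvel': array([ 0.01628258,  0.07941984, -0.09649953, -0.0405653 , -0.00055175,
       -0.01062733]), 'tau': array([-1.03747429e-04, -5.82715166e+01,  2.93062019e+01,  6.99736163e+00,
        6.87495005e-03, -1.51219219e-04]), 'tool_pos': array([0.1661146 , 0.65369478, 0.20332167]), 'orientation': array([ 1.79905729e+02, -7.33897357e-03, -1.42658145e+01]), 'force': array([-1.30068131, -0.036924  , -0.51270082]), 'moment': array([-0.05880526, -0.00087054,  0.03469045]), 'opening': 0.08764574486908076}
scene {'mtx': array([[491.33160201,   0.        , 325.98296077],
       [  0.        , 491.33160201, 232.32264668],
       [  0.        ,   0.        ,   1.        ]]), 'rvec': array([ 2.15327978, -1.21685332,  0.44670081]), 'tvec': array([-0.27917169,  0.41070314,  0.90302016])}
side {'mtx': array([[468.71662676,   0.        , 321.5449017 ],
       [  0.        , 468.71662676, 249.38494825],
       [  0.        ,   0.        ,   1.        ]]), 'rvec': array([ 2.31629115, -0.15587624,  0.04185988]), 'tvec': array([-0.53087211,  0.13302929,  1.16981192])}
wrist {'mtx': array([[340.79228823,   0.        , 323.73375141],
       [  0.        , 340.79228823, 244.30657459],
       [  0.        ,   0.        ,   1.        ]]), 'rvec': array([-1.82477098,  2.34626668,  0.29292314]), 'tvec': array([ 0.67405194, -0.03196509,  0.38945726])}
```

View pics/scene0.png

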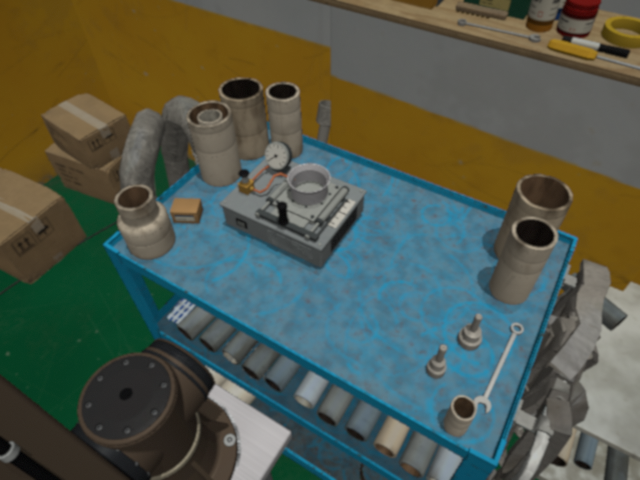

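View pics/side0.png

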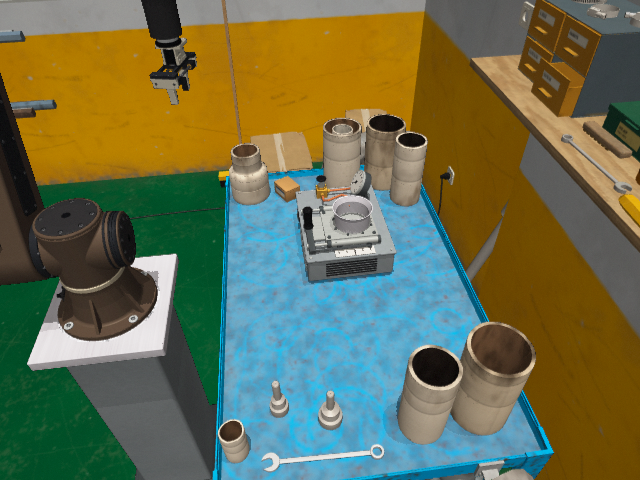

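View pics/wrist0.png

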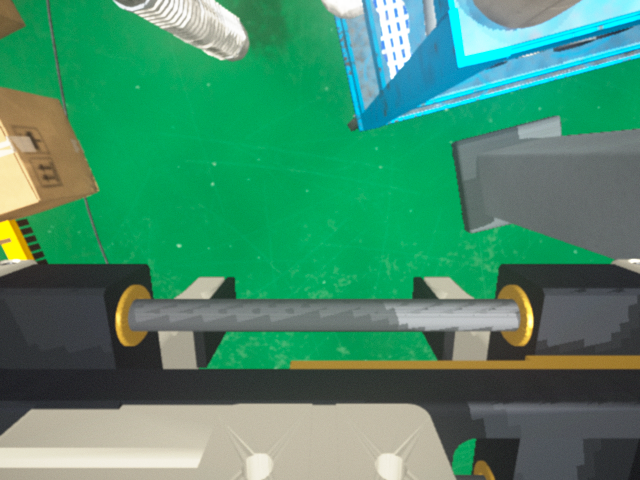

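The scene view shows the extractor at about (295,215), the handle near (282,212) and the vent near (243,175). The side view shows the handle at about (309,225) and the vent at about (321,182). I'll zoom in to measure.

```bash
python3 - <<'E'
import cv2, numpy as np
a=cv2.imread("pics/scene0.png")[130:280,210:380]; b=cv2.imread("pics/side0.png")[150:290,280:410]
cv2.imwrite("pics/z1.png",cv2.resize(a,None,fx=4.5,fy=4,interpolation=cv2.INTER_CUBIC)[:600,:800])
cv2.imwrite("pics/z2.png",cv2.resize(b,None,fx=4,fy=4,interpolation=cv2.INTER_CUBIC))
E
```

```text
(no output)
```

View pics/z1.png

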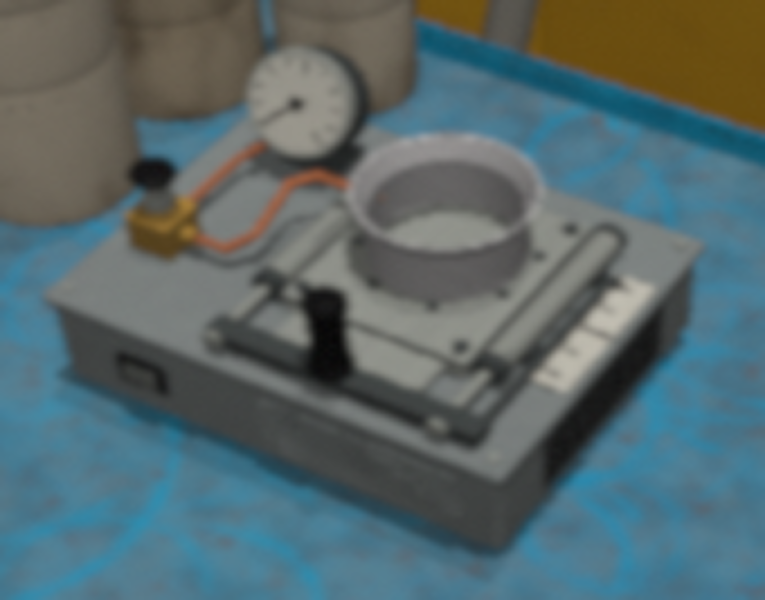

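View pics/z2.png

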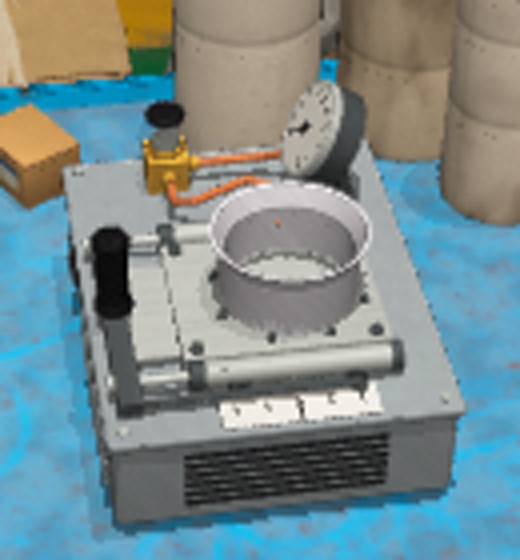

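```bash
cat > h.py <<'E'
import cv2, numpy as np
def cast(info,uv,z):
    R=cv2.Rodrigues(np.array(info['rvec'],float))[0]; t=np.array(info['tvec'],float)
    d=R.T@np.linalg.inv(info['mtx'])@np.array([uv[0],uv[1],1.]); c=-R.T@t
    return c+d*(z-c[2])/d[2]
def proj(info,p):
    return cv2.projectPoints(np.array(p,float).reshape(-1,3),np.array(info['rvec'],float),np.array(info['tvec'],float),info['mtx'],None)[0].reshape(-1,2)
def tri(ia,ua,ib,ub):
    def P(i): return i['mtx']@np.hstack([cv2.Rodrigues(np.array(i['rvec'],float))[0],np.array(i['tvec'],float).reshape(3,1)])
    X=cv2.triangulatePoints(P(ia),P(ib),np.array(ua,float).reshape(2,1),np.array(ub,float).reshape(2,1)); return (X[:3]/X[3]).ravel()
E
python3 - <<'E'
from h import *
from plant import optics
S=optics.camera_info("scene");D=optics.camera_info("side")
s=lambda x,y:((x+.5)/4.5-.5+210,(y+.5)/4-.5+130)
d=lambda x,y:((x+.5)/4-.5+280,(y+.5)/4-.5+150)
np.set_printoptions(precision=4,suppress=True)
for n,a,b,z in [("vent",(152,170),(165,114),.147),("handletop",(327,297),(110,237),.161),("stub",(448,193),(291,235),.150),
 ("lidFL",(43,297),(65,168),.085),("lidFR",(510,482),(109,445),.085),("lidBR",(703,243),(464,410),.085),]:
    print(n,cast(S,s(*a),z),cast(D,d(*b),z),tri(S,s(*a),D,d(*b)))
E
```

```text
vent [0.564  0.2491 0.147 ] [0.5673 0.2455 0.147 ] [0.5682 0.2532 0.1418]
handletop [0.5123 0.0974 0.161 ] [0.5142 0.0969 0.161 ] [0.5142 0.099  0.159 ]
stub [0.6256 0.0985 0.15  ] [0.6289 0.0958 0.15  ] [0.63   0.1016 0.1452]
lidFL [0.4915 0.2788 0.085 ] [0.4975 0.2789 0.085 ] [0.497  0.2851 0.0789]
lidFR [ 0.4973 -0.0177  0.085 ] [ 0.4994 -0.0102  0.085 ] [ 0.4976 -0.0168  0.0882]
lidBR [ 0.7182 -0.0091  0.085 ] [ 0.7204 -0.0112  0.085 ] [ 0.7216 -0.0075  0.0813]
```

```bash
python3 - <<'E'
from h import *
from plant import optics
S=optics.camera_info("scene");D=optics.camera_info("side")
np.set_printoptions(precision=3,suppress=True)
# rim centres picked in both views: canister A (lidded), B, C, jar
for n,a,b in [("A",(209,115),(342,128)),("B",(242,91),(385,124)),("C",(283,91),(410,141)),("jar",(136,197),(246,150))]:
    print(n,tri(S,a,D,b))
print("A rim L/R", cast(S,(188,113),.2),cast(S,(233,113),.2))
print("carton",tri(S,(187,203),D,(287,184)))
E
```

```text
A [0.653 0.421 0.197]
B [0.781 0.411 0.202]
C [0.831 0.311 0.203]
jar [0.363 0.403 0.158]
A rim L/R [0.629 0.469 0.2  ] [0.688 0.369 0.2  ]
carton [0.477 0.382 0.044]
```

servo_tool --rows '[[[0,0,-0.02],[0,0,-0.8],1],[[0,0,-0.02],[0,0,-0.8],1],[[0,0,-0.02],[0,0,-0.78],1],[[0,0,0],[0,0,0],1],[[0.02,0.0225,0],[0,0,0],1],[[0.02,0.0225,0],[0,0,0],1],[[0.02,0.0225,0],[0,0,0],1],[[0.02,0.0225,0],[0,0,0],1],[[0.02,0.0225,0],[0,0,0],1],[[0.02,0.0225,0],[0,0,0],1],[[0.02,0.0225,0],[0,0,0],1],[[0.02,0.0225,0],[0,0,0],1],[[0.02,0.0225,0],[0,0,0],1],[[0.02,0.0225,0],[0,0,0],1],[[0.02,0.0225,0],[0,0,0],1],[[0.02,0.0225,0],[0,0,0],1],[[0.02,0.0225,0],[0,0,0],1],[[0.02,0.0225,0],[0,0,0],1],[[0.02,0.0225,0],[0,0,0],1],[[0,0,0],[0,0,0],1]]'

```text
clock: 1.82
tool_pos: [0.4685, 0.3135, 0.264]
orientation: [179.9, 0.0, -0.2]
force: [-0.7, 0.3, 0.0]
opening: 0.0002
```

```bash
python3 - <<'E'
from plant import telemetry, optics
import cv2,pickle
i=optics.camera_info("wrist"); im=optics.snapshot("wrist")[:,:,::-1]
pickle.dump(i,open("w1.pkl","wb"));cv2.imwrite("pics/w1.png",im)
E
```

```text
(no output)
```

View pics/w1.png

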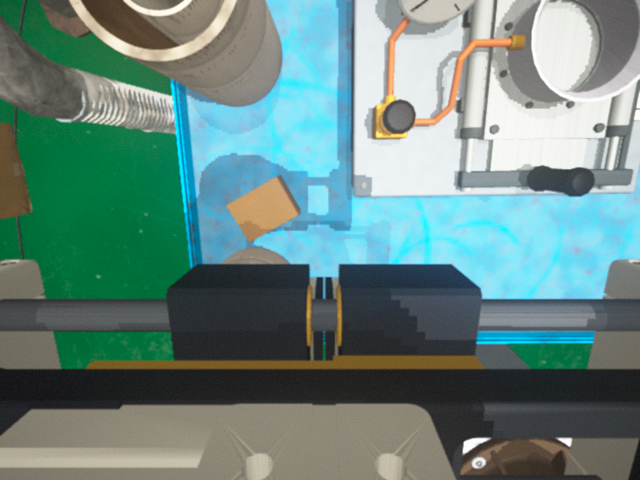

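The wrist view shows the vent head at (400,116), the handle top at (579,181) and the stub mouth at about (590,45).

```bash
python3 - <<'E'
from h import *
import pickle
i=pickle.load(open("w1.pkl","rb"));im=cv2.imread("pics/w1.png")
g=im.max(axis=2)
for n,(x0,x1,y0,y1) in dict(vent=(375,425,90,140),handle=(530,605,160,198)).items():
    m=(g<75).astype(np.uint8)[y0:y1,x0:x1]
    c=max(cv2.findContours(m,0,1)[0],key=cv2.contourArea)
    print(n,cv2.minEnclosingCircle(c),cv2.boundingRect(c),x0,y0)
for n,uv,z in [("vent",(400,116),.147),("handle",(579,181),.161),("stub",(590,46),.15),("cornerFL",(355,195),.085)]: print(n,cast(i,uv,z).round(4))
E
```

```text
Traceback (most recent call last):
ValueError: max() iterable argument is empty
```

```bash
python3 - <<'E'
from h import *
import pickle
i=pickle.load(open("w1.pkl","rb"));im=cv2.imread("pics/w1.png")
g=im.max(axis=2); print(g[116,380:425:3], g[181,525:605:4])
a=cv2.resize(im[80:210,345:640],None,fx=2.7,fy=2.7,interpolation=cv2.INTER_CUBIC)
cv2.imwrite("pics/w1z.png",a)
for n,uv,z in [("vent",(400,116),.147),("handle",(579,181),.161),("stub",(590,46),.15),("cornerFL",(355,195),.085)]: print(n,cast(i,uv,z).round(4))
E
```

```text
[187  99  83 124 126 122 119 122 117 117 111  85 225 239 239] [113  82  83  82  83  77  76  74  75  75  67  74  96 101  83  79  77  77
 137 136]
vent [0.5663 0.2506 0.147 ]
handle [0.5142 0.104  0.161 ]
stub [0.6169 0.1062 0.15  ]
cornerFL [0.4951 0.2805 0.085 ]
```

View pics/w1z.png

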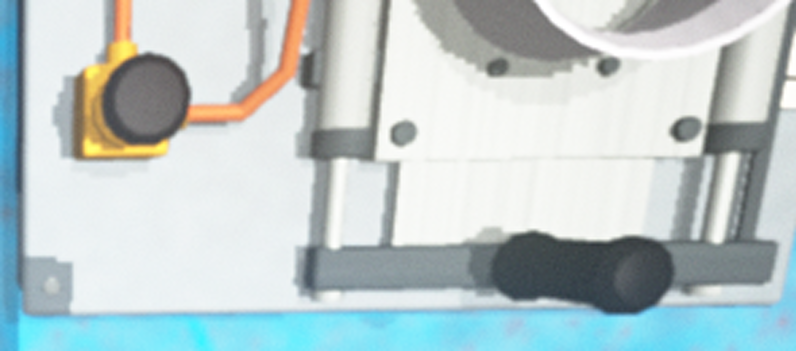

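servo_tool --rows '[[[0.0245,0.0163,0],[0,0,0],1],[[0.0245,0.0163,0],[0,0,0],1],[[0.0245,0.0163,0],[0,0,0],1],[[0.0245,0.0163,0],[0,0,0],1],[[0,0,0.025],[0,0,0],1],[[0,0,0.025],[0,0,0],1],[[0,0,0.025],[0,0,0],1],[[0,0,0.017],[0,0,0],1],[[0,0,0],[0,0,0],1],[[0,0,0],[0,0,0],1]]'

```text
clock: 2.7
tool_pos: [0.5638, 0.2518, 0.1717]
orientation: [179.9, 0.1, 0.1]
force: [-0.3, -0.3, 1.1]
opening: 0.0006
```

```bash
python3 - <<'E'
from plant import telemetry, optics
import cv2, numpy as np
o=telemetry.get_obs();print(o['tool_pos'],o['force'])
a=optics.snapshot("scene")[:,:,::-1][90:240,190:350]; b=optics.snapshot("side")[:,:,::-1][110:260,260:420]
cv2.imwrite("pics/v2.png",np.hstack([cv2.resize(x,None,fx=2.5,fy=2.5,interpolation=cv2.INTER_CUBIC) for x in(a,b)]))
E
```

```text
[0.56383258 0.25184597 0.17166211] [-0.29107901 -0.34131099  1.05728666]
```

View pics/v2.png

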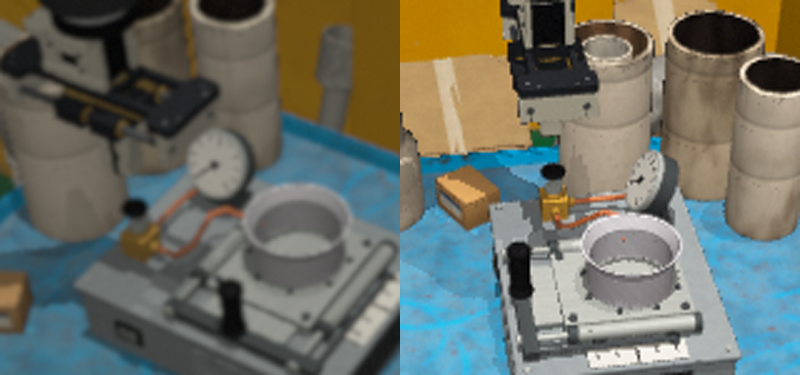

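servo_tool --rows '[[[0.0028,0.003,0.01],[0,0,0],1],[[0,0,0.01],[0,0,0],1],[[0,0,0.003],[0,0,0],1],[[0,0,0.003],[0,0,0],1],[[0,0,0],[0,0,0],1]]'

```text
clock: 3.22
tool_pos: [0.5668, 0.2484, 0.1454]
orientation: [180.0, 0.1, 0.0]
force: [0.8, 0.3, 0.2]
opening: 0.0006
```

servo_tool --rows '[[[0,0,0.002],[0,0,0],1],[[0,0,0.002],[0,0,0],1],[[0,0,0.002],[0,0,0],1],[[0,0,0],[0,0,0],1]]'

```text
clock: 3.55
tool_pos: [0.567, 0.2486, 0.1399]
orientation: [180.0, 0.0, 0.0]
force: [0.2, -0.6, -0.0]
opening: 0.0002
```

No contact force at z 0.140, so I'll look.

```bash
cat > look.py <<'E'
from plant import telemetry, optics
import cv2, numpy as np,sys
o=telemetry.get_obs();print(o['clock'],o['tool_pos'],o['force'],o['opening'])
a=optics.snapshot("scene")[:,:,::-1]; b=optics.snapshot("side")[:,:,::-1]
n=sys.argv[1]; cv2.imwrite(f"pics/full_s_{n}.png",a);cv2.imwrite(f"pics/full_d_{n}.png",b)
u,v,w,x,s,f=map(int,sys.argv[2:8])
cv2.imwrite(f"pics/{n}.png",np.hstack([cv2.resize(i,None,fx=f,fy=f,interpolation=cv2.INTER_CUBIC) for i in(a[v-s:v+s,u-s:u+s],b[x-s:x+s,w-s:w+s])]))
E
python3 look.py v3 243 165 322 175 40 5
```

```text
3.55 [0.56703329 0.24859619 0.13991466] [ 0.22205313 -0.55789623 -0.03974863] 0.00017008433979175407
```

View pics/v3.png

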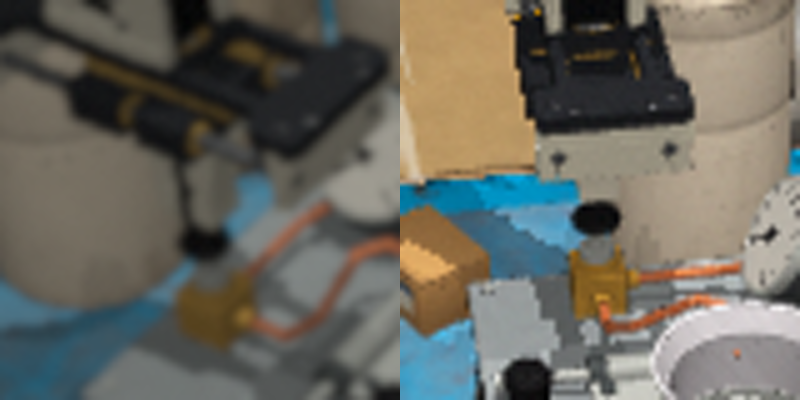

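```bash
python3 - <<'E'
from h import *
from plant import optics
p=[[.567,.2486,.1399],[.567,.2486,.147],[.5665,.2485,.16]]
for n,(u,v) in dict(scene=(243,165),side=(322,175)).items():
    i=optics.camera_info(n); q=proj(i,p); print(n,q.round(1).tolist(), ((q-[u-40,v-40])*5).round().tolist())
a=cv2.imread("pics/full_d_v3.png"); cv2.imwrite("pics/dz.png",cv2.resize(a[130:210,290:360],None,fx=8,fy=7,interpolation=cv2.INTER_LANCZOS4))
a=cv2.imread("pics/full_s_v3.png"); cv2.imwrite("pics/sz.png",cv2.resize(a[130:210,205:285],None,fx=7,fy=7,interpolation=cv2.INTER_LANCZOS4))
E
```

```text
scene [[244.7, 173.7], [244.3, 171.5], [243.5, 167.6]] [[209.0, 243.0], [207.0, 232.0], [203.0, 213.0]]
side [[320.7, 179.6], [320.6, 177.5], [320.4, 173.6]] [[193.0, 223.0], [193.0, 213.0], [192.0, 193.0]]
```

View pics/dz.png

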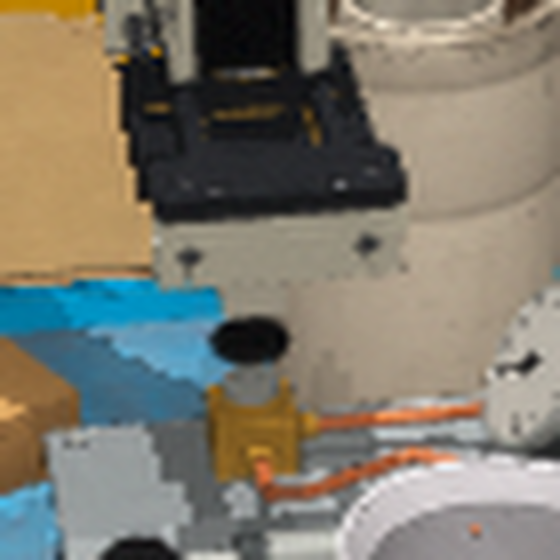

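View pics/sz.png

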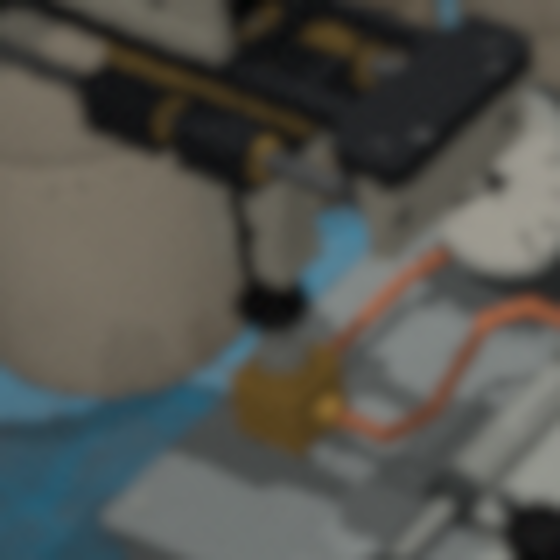

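The fingertips sit just at the head (side (321,178), scene (244,172)), and the head has not visibly moved yet. I'll keep going down in small steps.

servo_tool --rows '[[[0,0,0.002],[0,0,0],1],[[0,0,0.002],[0,0,0],1],[[0,0,0],[0,0,0],1],[[0,0,0],[0,0,0],1]]'

```text
clock: 3.98
tool_pos: [0.5671, 0.2486, 0.1361]
orientation: [180.0, 0.0, 0.0]
force: [-0.9, -0.4, 0.0]
opening: 0.0005
```

servo_tool --rows '[[[0,0,0.002],[0,0,0],1],[[0,0,0.002],[0,0,0],1],[[0,0,0],[0,0,0],1],[[0,0,0],[0,0,0],1]]'

```text
clock: 4.32
tool_pos: [0.5671, 0.2486, 0.132]
orientation: [180.0, 0.0, 0.0]
force: [0.1, 0.2, 0.2]
opening: 0.0005
```

```bash
python3 look.py v4 243 165 322 175 40 5
```

```text
4.3167 [0.56708359 0.24857483 0.13204565] [0.14768068 0.24757578 0.18704127] 0.0004761800138599261
```

View pics/v4.png

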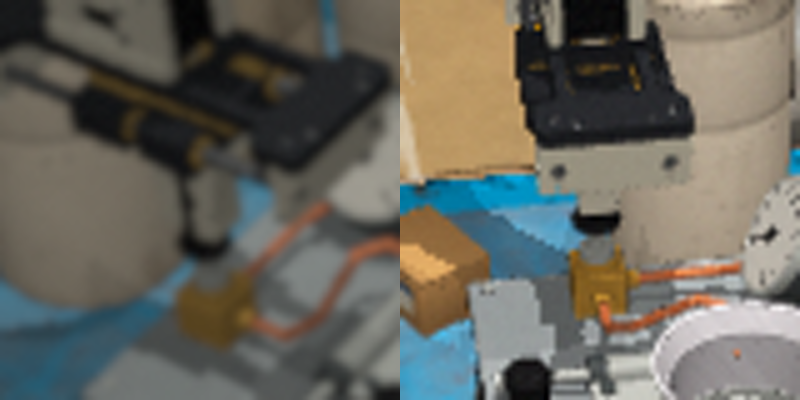

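The tip now covers the head top (side (321,177)), so it is right at contact. The state reads z about 12 mm lower than the images suggest. I'll continue down.

servo_tool --rows '[[[0,0,0.002],[0,0,0],1],[[0,0,0.002],[0,0,0],1],[[0,0,0],[0,0,0],1],[[0,0,0],[0,0,0],1]]'

```text
clock: 4.75
tool_pos: [0.5671, 0.2486, 0.128]
orientation: [180.0, 0.0, 0.0]
force: [0.3, -0.0, 0.7]
opening: -0.0
```

servo_tool --rows '[[[0,0,0.002],[0,0,0],1],[[0,0,0],[0,0,0],1],[[0,0,0],[0,0,0],1]]'

```text
clock: 5.0
tool_pos: [0.5671, 0.2486, 0.1261]
orientation: [180.0, 0.0, 0.0]
force: [0.3, -0.8, 0.3]
opening: 0.0006
```

servo_tool --rows '[[[0,0,0.002],[0,0,0],1],[[0,0,0],[0,0,0],1],[[0,0,0],[0,0,0],1]]'

```text
clock: 5.25
tool_pos: [0.5675, 0.2488, 0.1246]
orientation: [-180.0, -0.0, 0.0]
force: [-0.9, -0.4, 2.5]
opening: 0.0003
```

```bash
python3 look.py v5 243 165 322 175 40 5
```

```text
5.25 [0.56745901 0.24880275 0.1245936 ] [-0.94232826 -0.3825584   2.46819422] 0.0002636545206736018
```

View pics/v5.png

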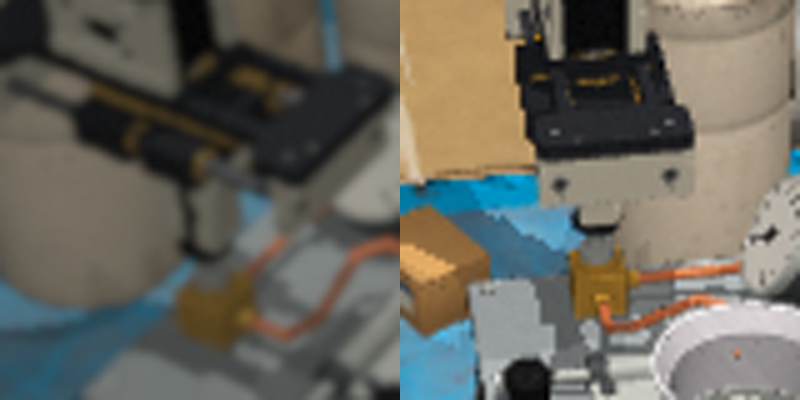

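The tips now rest on the head top: scene (245,173), side (321,180). Force has risen to 2.5 N with the head still up. Contact came about 22 mm lower in the reported z than expected, so I'll press on, watching force and images.

servo_tool --rows '[[[0,0,0.002],[0,0,0],1],[[0,0,0.002],[0,0,0],1],[[0,0,0],[0,0,0],1],[[0,0,0],[0,0,0],1]]'

```text
clock: 5.68
tool_pos: [0.5674, 0.2488, 0.1204]
orientation: [-180.0, -0.0, 0.0]
force: [0.1, -0.6, 4.6]
opening: 0.0006
```

servo_tool --rows '[[[0,0,0.002],[0,0,0],1],[[0,0,0.002],[0,0,0],1],[[0,0,0],[0,0,0],1],[[0,0,0],[0,0,0],1]]'

```text
clock: 6.02
tool_pos: [0.5675, 0.2488, 0.1166]
orientation: [-180.0, -0.0, 0.0]
force: [-0.3, 0.2, 5.2]
opening: 0.0002
```

```bash
python3 look.py v6 243 165 322 175 40 5
```

```text
6.0167 [0.56745625 0.24880518 0.11655903] [-0.25324325  0.24975806  5.1610186 ] 0.00017658566129368473
```

View pics/v6.png

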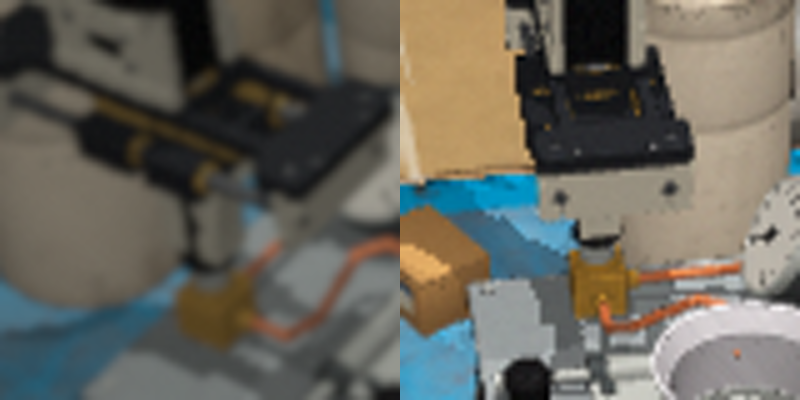

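The head is going down (side head at about (322,183)) and the force follows the spring law. On to the stop.

servo_tool --rows '[[[0,0,0.002],[0,0,0],1],[[0,0,0.0015],[0,0,0],1],[[0,0,0],[0,0,0],1],[[0,0,0],[0,0,0],1]]'

```text
clock: 6.45
tool_pos: [0.5675, 0.2488, 0.1132]
orientation: [-180.0, -0.0, 0.0]
force: [-1.3, 0.2, 7.5]
opening: 0.0004
```

servo_tool --rows '[[[0,0,0.001],[0,0,0],1],[[0,0,0],[0,0,0],1],[[0,0,0],[0,0,0],1]]'

```text
clock: 6.7
tool_pos: [0.5675, 0.2488, 0.1128]
orientation: [-180.0, -0.1, 0.0]
force: [-1.9, -0.6, 9.6]
opening: 0.0002
```

servo_tool --rows '[[[0,0,0.0007],[0,0,0],1],[[0,0,0],[0,0,0],1],[[0,0,0],[0,0,0],1]]'

```text
clock: 6.95
tool_pos: [0.5676, 0.2488, 0.1127]
orientation: [-180.0, -0.1, 0.1]
force: [-3.7, 0.2, 14.4]
opening: 0.0004
```

The stop is reached: z halts at 0.1127 after 12 mm of travel and the force climbs to 14 N. I'll let it up.

servo_tool --rows '[[[0,0,-0.005],[0,0,0],1],[[0,0,-0.01],[0,0,0],1],[[0,0,-0.02],[0,0,0],1],[[0,0,-0.03],[0,0,0],1],[[0,0,-0.03],[0,0,0],0.5],[[0,0,-0.03],[0,0,0],0],[[-0.011,0.03,-0.02],[0,0,0],0],[[-0.011,0.03,0],[0,0,0],0],[[-0.011,0.03,0],[0,0,0],0],[[-0.011,0.03,0],[0,0,0],0],[[-0.011,0.03,0],[0,0,0],0],[[0,0,0],[0,0,0],0],[[0,0,0],[0,0,0],0],[[0,0,0],[0,0,0],0]]'

```text
clock: 8.12
tool_pos: [0.5121, 0.0985, 0.2561]
orientation: [-180.0, 0.0, -0.0]
force: [0.1, -0.1, -0.4]
opening: 0.0616
```

```bash
python3 look.py v7 265 180 322 195 60 3; python3 - <<'E'
from plant import optics
import cv2,pickle
pickle.dump(optics.camera_info("wrist"),open("w2.pkl","wb"));cv2.imwrite("pics/w2.png",optics.snapshot("wrist")[:,:,::-1])
E
```

```text
8.1167 [0.51208622 0.09854507 0.25609456] [ 0.13328924 -0.08313583 -0.44666859] 0.06157038048659246
```

View pics/v7.png

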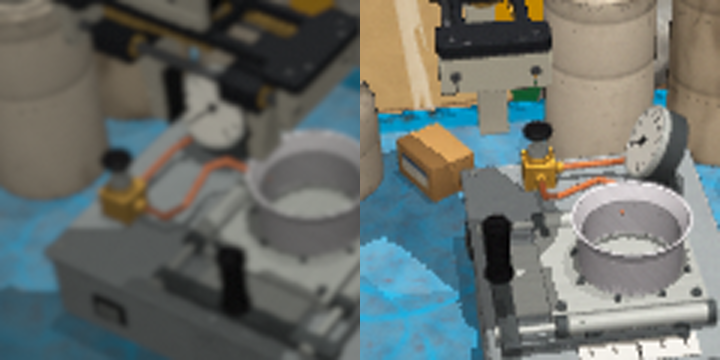

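View pics/w2.png

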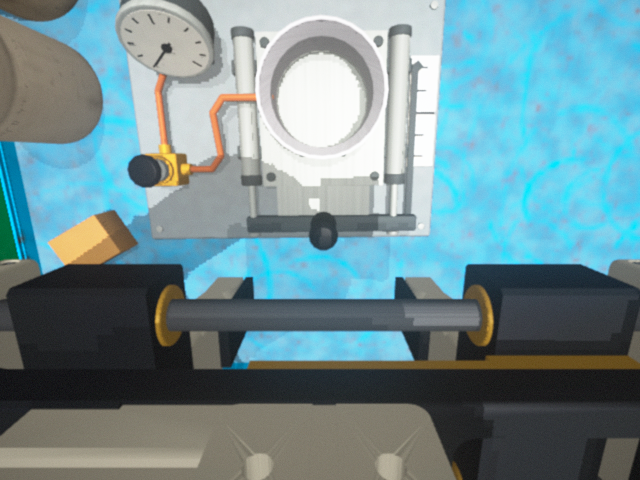

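The plunger head is back up (side (321,179)). In the wrist view the handle top is at (323,232), centred between the fingers in y. The tip offset and handle point need a check.

```bash
python3 - <<'E'
from h import *
import pickle
from plant import optics
i=pickle.load(open("w2.pkl","rb"));D=optics.camera_info("side");S=optics.camera_info("scene")
im=cv2.imread("pics/w2.png")
cv2.imwrite("pics/w2z.png",cv2.resize(im[40:250,230:450],None,fx=3.6,fy=2.85,interpolation=cv2.INTER_CUBIC))
print("handle",cast(i,(323,231),.161),"stub",cast(i,(322,87),.15),"vent",cast(i,(144,170),.147))
print("lid FL,FR",cast(i,(152,239),.085),cast(i,(432,237),.085))
print("pad tip (307,179) at y=.06: z?",[ (z,proj(D,[.512,y,z]).round(1).tolist()) for y in(.055,.068) for z in (.256,.275,.28)])
E
```

```text
handle [0.51849399 0.09995125 0.161     ] stub [0.63021261 0.10081557 0.15      ] vent [0.56703079 0.24844588 0.147     ]
lid FL,FR [0.49328999 0.28115964 0.085     ] [ 0.49577252 -0.01529674  0.085     ]
pad tip (307,179) at y=.06: z? [(0.256, [[306.4, 187.4]]), (0.275, [[306.1, 180.5]]), (0.28, [[306.0, 178.7]]), (0.256, [[305.8, 184.2]]), (0.275, [[305.5, 177.3]]), (0.28, [[305.4, 175.5]])]
```

View pics/w2z.png

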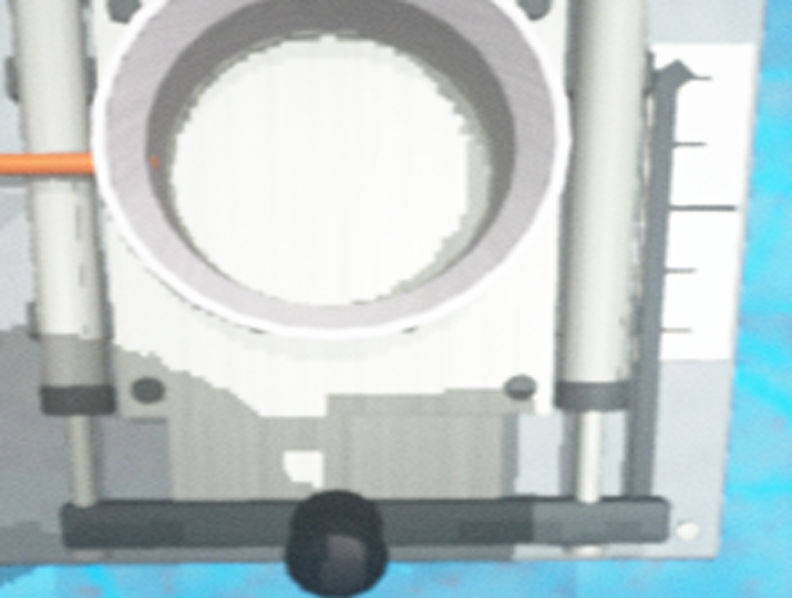

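Images and the vent contact agree that the real tips sit about 20 mm above the reported TCP. Handle axis is about (0.515, 0.0985). I'll descend partway and check.

servo_tool --rows '[[[0.003,0,0.02],[0,0,0],0],[[0,0,0.02],[0,0,0],0],[[0,0,0.02],[0,0,0],0],[[0,0,0.02],[0,0,0],0],[[0,0,0.02],[0,0,0],0],[[0,0,0.014],[0,0,0],0],[[0,0,0],[0,0,0],0],[[0,0,0],[0,0,0],0]]'

```text
clock: 8.93
tool_pos: [0.5151, 0.0989, 0.1414]
orientation: [179.9, 0.1, 0.1]
force: [0.6, 0.2, 0.9]
opening: 0.0879
```

```bash
python3 look.py v8 280 205 309 210 40 5; python3 - <<'E'
from plant import optics
import cv2,pickle
pickle.dump(optics.camera_info("wrist"),open("w3.pkl","wb"));cv2.imwrite("pics/w3.png",optics.snapshot("wrist")[:,:,::-1])
E
```

```text
8.9333 [0.51506626 0.09893208 0.14142669] [0.59992737 0.21986601 0.93933895] 0.08785380483396019
```

View pics/v8.png

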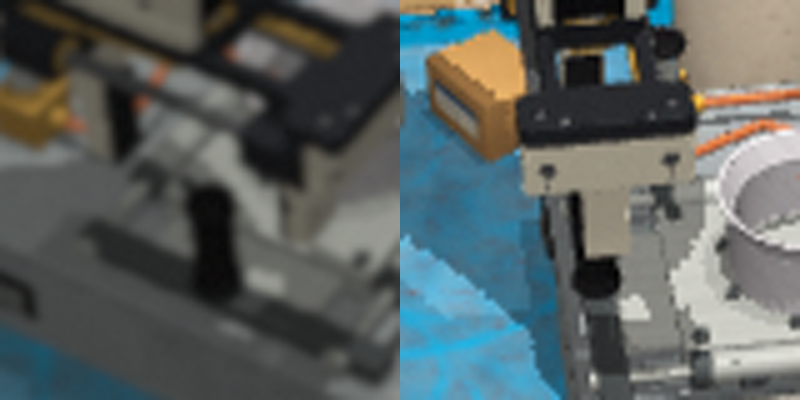

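View pics/w3.png

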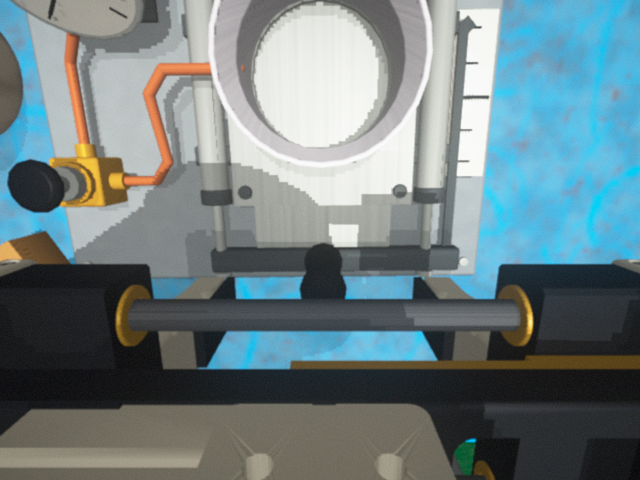

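The fingers straddle the handle: handle head at side (308,189), scene (282,206), and the finger is a hair back in x. I'll descend further with a small x correction.

servo_tool --rows '[[[-0.0015,0,0.012],[0,0,0],0],[[0,0,0.01],[0,0,0],0],[[0,0,0.005],[0,0,0],0],[[0,0,0.004],[0,0,0],0],[[0,0,0],[0,0,0],0],[[0,0,0],[0,0,0],0]]'

```text
clock: 9.58
tool_pos: [0.5139, 0.0986, 0.1112]
orientation: [180.0, 0.0, 0.0]
force: [-0.1, -0.6, 0.1]
opening: 0.0876
```

servo_tool --rows '[[[0,0,0.004],[0,0,0],0],[[0,0,0.002],[0,0,0],0],[[0,0,0],[0,0,0],0]]'

```text
clock: 9.83
tool_pos: [0.5135, 0.0985, 0.1047]
orientation: [180.0, 0.0, 0.0]
force: [0.8, -0.2, -0.4]
opening: 0.0877
```

```bash
python3 look.py v9 280 205 309 210 40 5
```

```text
9.8333 [0.51354487 0.09854852 0.10470622] [ 0.83831894 -0.2285418  -0.35210065] 0.08765679249442763
```

View pics/v9.png

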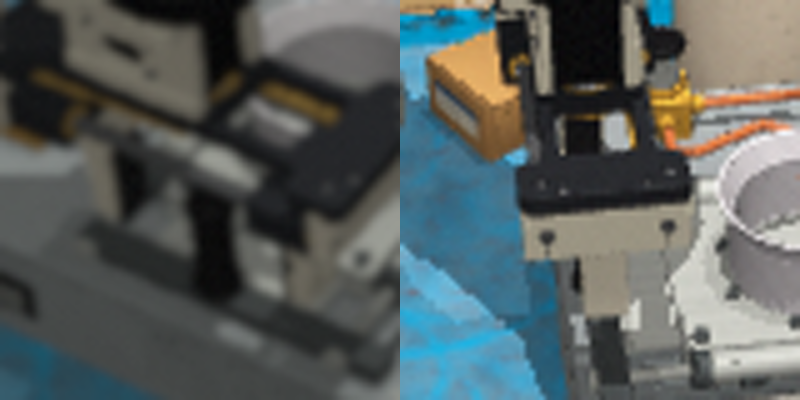

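The tips are at about mid-handle on both sides, with no contact. Closing the gripper.

servo_tool --rows '[[[0,0,0],[0,0,0],1],[[0,0,0],[0,0,0],1],[[0,0,0],[0,0,0],1],[[0,0,0],[0,0,0],1],[[0,0,0],[0,0,0],1],[[0,0,0],[0,0,0],1],[[0,0,0],[0,0,0],1],[[0,0,0],[0,0,0],1],[[0,0,0],[0,0,0],1],[[0,0,0],[0,0,0],1],[[0,0,0],[0,0,0],1],[[0,0,0],[0,0,0],1]]'

```text
clock: 10.93
tool_pos: [0.5139, 0.0998, 0.1051]
orientation: [-179.9, -0.0, 0.0]
force: [-2.5, 6.4, 0.1]
opening: 0.023
```

servo_tool --rows '[[[0,-0.0015,0],[0,0,0],1],[[-0.0025,0,0],[0,0,0],1],[[-0.0025,0,0],[0,0,0],1],[[-0.0025,0,0],[0,0,0],1],[[-0.0025,0,0],[0,0,0],1],[[-0.0025,0,0],[0,0,0],1],[[-0.0025,0,0],[0,0,0],1],[[-0.0025,0,0],[0,0,0],1],[[-0.0025,0,0],[0,0,0],1],[[0,0,0],[0,0,0],1],[[0,0,0],[0,0,0],1]]'

```text
clock: 11.85
tool_pos: [0.4947, 0.0996, 0.1051]
orientation: [180.0, -0.1, 0.0]
force: [7.0, -4.7, -4.3]
opening: 0.0232
```

```bash
python3 look.py v10 305 190 345 220 55 3; python3 - <<'E'
from plant import optics
import cv2,pickle
pickle.dump(optics.camera_info("wrist"),open("w4.pkl","wb"));cv2.imwrite("pics/w4.png",optics.snapshot("wrist")[:,:,::-1])
E
```

```text
11.85 [0.49467317 0.09963627 0.10508853] [ 7.04313322 -4.67045427 -4.34740514] 0.023184086643093422
```

View pics/v10.png

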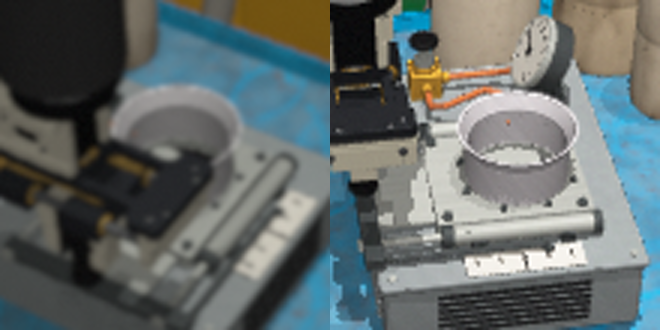

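View pics/w4.png

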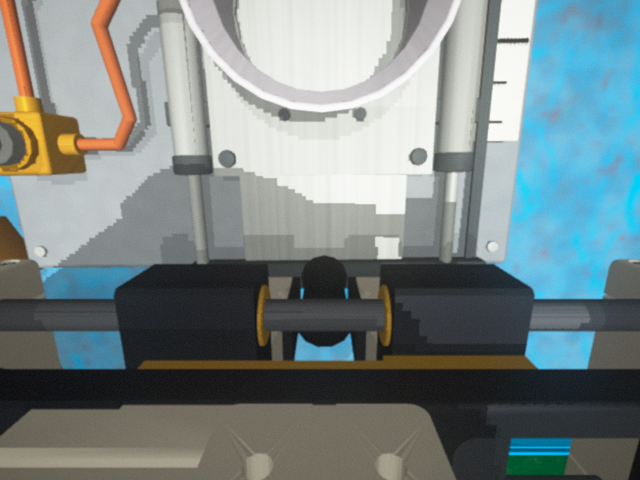

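The grip holds and the gate follows: about 19 mm so far, 7 N, needle rising. The half mark is at wrist (513,40). Pulling further.

servo_tool --rows '[[[-0.0025,0.0006,0],[0,0,0],1],[[-0.0025,0,0],[0,0,0],1],[[-0.0025,0,0],[0,0,0],1],[[-0.0025,0,0],[0,0,0],1],[[-0.0025,0,0],[0,0,0],1],[[-0.0025,0,0],[0,0,0],1],[[-0.0025,0,0],[0,0,0],1],[[-0.0025,0,0],[0,0,0],1],[[0,0,0],[0,0,0],1],[[0,0,0],[0,0,0],1],[[0,0,0],[0,0,0],1]]'

```text
clock: 12.92
tool_pos: [0.4754, 0.0994, 0.1051]
orientation: [180.0, -0.1, 0.0]
force: [9.5, -3.4, -7.0]
opening: 0.0227
```

```bash
python3 look.py v11 305 190 345 220 55 3; python3 - <<'E'
from plant import optics
import cv2,pickle,numpy as np
pickle.dump(optics.camera_info("wrist"),open("w5.pkl","wb"));cv2.imwrite("pics/w5.png",optics.snapshot("wrist")[:,:,::-1])
a=cv2.imread("pics/full_s_v11.png")[185:235,320:370];b=cv2.imread("pics/full_d_v11.png")[220:260,345:400]
cv2.imwrite("pics/z11.png",np.hstack([cv2.resize(a,(390,400),interpolation=cv2.INTER_CUBIC),cv2.resize(b,(410,400),interpolation=cv2.INTER_CUBIC)]))
E
```

```text
12.9167 [0.47535633 0.0994118  0.10510813] [ 9.53150508 -3.42357885 -7.03787685] 0.022701248411088403
```

View pics/v11.png

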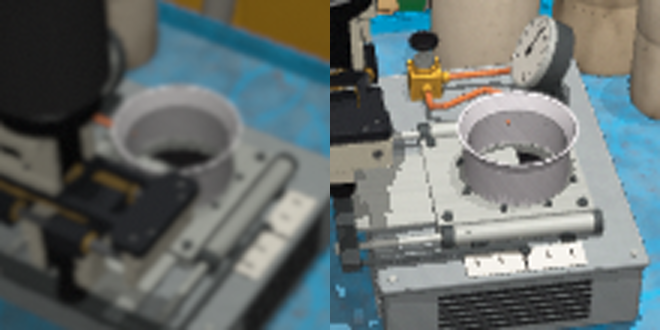

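View pics/w5.png

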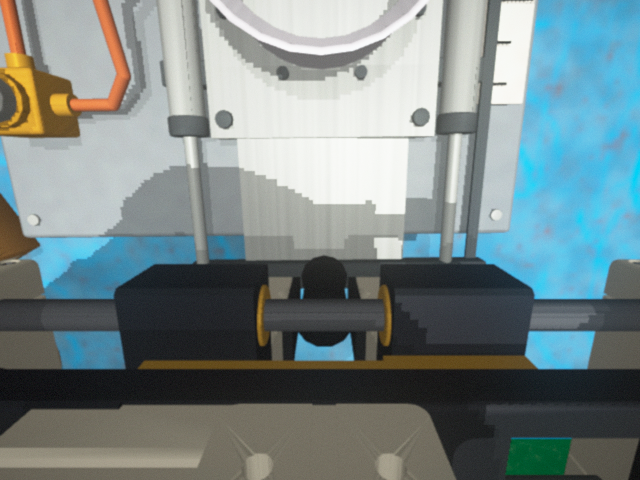

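View pics/z11.png

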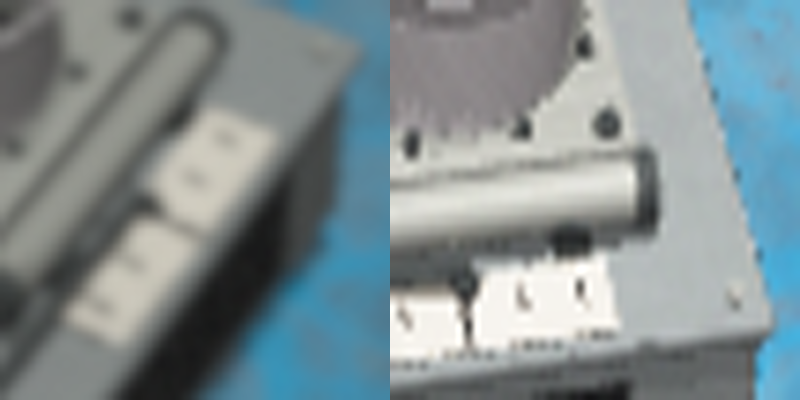

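The pointer stands practically at the long mark (side view zoom x about 463 against 465). TCP travel since gripping is 38.5 mm, so I'll cross-check the opening from the crossbar-to-frame gap in the wrist images.

```bash
python3 - <<'E'
from h import *
import pickle
for n,col in (("w2",(290,345)),("w4",(350,430)),("w5",(345,430))):
    i=pickle.load(open(n+".pkl","rb"));g=cv2.cvtColor(cv2.imread(f"pics/{n}.png"),cv2.COLOR_BGR2GRAY)
    # edge column left/right where both visible: print profile near
    xs={"w2":(375,),"w4":(235,420),"w5":(228,415)}[n]
    for x in xs: print(n,x,[(r,int(g[r,x])) for r in range(130,280,2) if abs(int(g[r,x])-int(g[r-2,x]))>15])
for n,f,c in (("w2",184.6,215.4),("w4",174,260),("w5",136,260)):
    i=pickle.load(open(n+".pkl","rb"))
    a=cast(i,(323,f),.097)[0];b=cast(i,(323,c),.098)[0];print(n,a,b,a-b)
E
python3 - <<'E'
import cv2,numpy as np
a=cv2.imread("pics/full_d_v11.png"); s=cv2.imread("pics/side0.png")
f=lambda x:cv2.resize(x[228:258,355:385],(390,390),interpolation=cv2.INTER_NEAREST)
g=cv2.resize(a[150:190,390-0+0:430] if 0 else a[145:185,395:435],(390,390),interpolation=cv2.INTER_CUBIC)
cv2.imwrite("pics/z12.png",np.hstack([f(a),g]))
E
```

```text
w2 375 [(172, 158), (178, 111), (180, 154), (182, 193), (186, 222), (212, 208), (214, 99), (230, 119), (232, 201), (236, 177)]
w4 235 [(154, 199), (156, 147), (158, 125), (164, 198), (166, 219), (168, 177), (176, 134), (248, 115), (260, 54)]
w4 420 [(148, 153), (150, 132), (164, 173), (166, 242), (174, 206), (198, 152), (246, 119), (258, 60)]
w5 228 [(130, 230), (138, 161), (168, 143), (234, 111), (260, 55)]
w5 415 [(136, 165), (140, 188), (142, 204), (198, 158), (232, 118), (240, 137), (242, 159), (258, 67)]
w2 0.5513540947493845 0.5209240582164765 0.03043003653290799
w4 0.5511732527520672 0.5027547565442652 0.04841849620780203
w5 0.5515193526845574 0.4833953781381134 0.06812397454644403
```

View pics/z12.png

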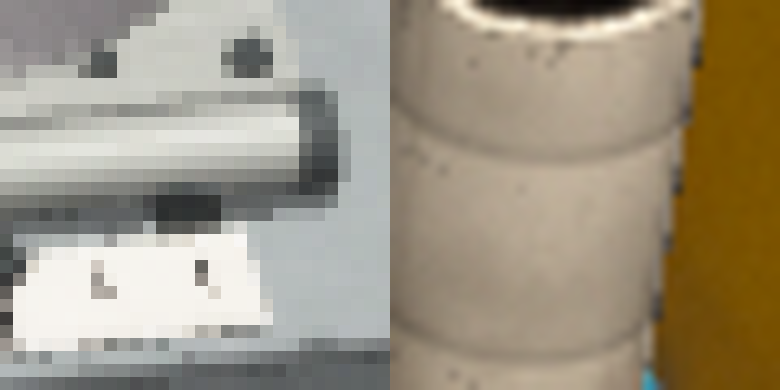

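```bash
python3 - <<'E'
import cv2,numpy as np
for n in("side0","full_d_v11"):
    g=cv2.cvtColor(cv2.imread(f"pics/{n}.png"),cv2.COLOR_BGR2GRAY)
    print(n)
    for r in range(242,256): print(r,g[r,332:380].tolist())
a=cv2.imread("pics/side0.png")[235:260,330:382];b=cv2.imread("pics/full_d_v11.png")[235:260,330:382]
cv2.imwrite("pics/z13.png",np.vstack([cv2.resize(x,(780,295),interpolation=cv2.INTER_NEAREST) for x in (a,b)]))
E
```

```text
side0
242 [213, 216, 215, 168, 147, 203, 205, 200, 198, 195, 195, 191, 189, 186, 185, 182, 180, 177, 174, 171, 168, 165, 158, 157, 151, 147, 144, 140, 136, 132, 128, 126, 122, 118, 111, 95, 84, 82, 88, 94, 100, 88, 87, 89, 85, 76, 58, 66]
243 [190, 192, 187, 186, 183, 181, 179, 175, 173, 169, 168, 163, 159, 155, 149, 146, 143, 139, 132, 131, 126, 127, 122, 117, 113, 109, 104, 101, 95, 94, 89, 89, 95, 88, 71, 49, 46, 49, 47, 51, 87, 91, 89, 88, 95, 98, 99, 100]
244 [165, 161, 157, 153, 149, 143, 140, 138, 133, 128, 124, 123, 121, 118, 112, 107, 101, 99, 96, 92, 91, 111, 88, 93, 86, 84, 73, 87, 73, 91, 90, 91, 90, 88, 72, 63, 68, 76, 65, 50, 99, 109, 105, 105, 152, 157, 157, 158]
245 [124, 121, 117, 115, 111, 91, 89, 89, 83, 82, 73, 89, 95, 85, 84, 83, 82, 75, 84, 90, 89, 89, 88, 86, 88, 88, 86, 85, 86, 82, 82, 79, 81, 81, 83, 82, 82, 79, 71, 82, 178, 202, 178, 174, 175, 175, 176, 177]
246 [89, 90, 84, 86, 82, 41, 62, 53, 44, 49, 67, 88, 88, 88, 86, 84, 85, 83, 85, 82, 79, 81, 82, 80, 79, 83, 83, 82, 85, 77, 80, 75, 77, 77, 94, 81, 59, 59, 75, 84, 214, 242, 180, 175, 175, 176, 176, 177
[... 4721 characters left out ...]
9, 240, 166, 240, 242, 243, 243, 241, 242, 242, 243, 243, 242, 243, 242, 243, 242, 243, 106, 239, 243, 243, 243, 243, 242, 242, 239, 240, 238, 242, 235, 235, 223, 175, 191, 130, 148, 143, 175, 185, 185, 181, 177]
254 [180, 181, 179, 177, 237, 240, 240, 241, 242, 243, 242, 242, 241, 240, 242, 242, 243, 242, 241, 242, 239, 240, 238, 150, 205, 241, 235, 237, 235, 179, 189, 132, 162, 145, 172, 141, 182, 183, 184, 184, 191, 187, 182, 178, 177, 171, 136, 119]
255 [179, 181, 182, 163, 238, 239, 240, 239, 239, 240, 241, 238, 238, 235, 237, 240, 241, 234, 223, 234, 178, 188, 155, 167, 143, 171, 142, 182, 182, 168, 180, 183, 182, 182, 178, 175, 171, 137, 155, 152, 146, 140, 130, 120, 111, 109, 98, 96]
```

View pics/z13.png

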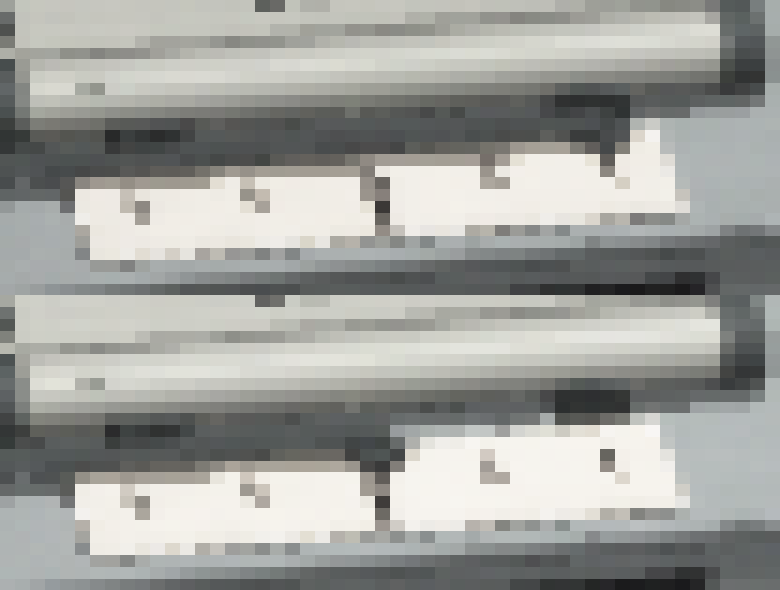

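Against the shut image, the pointer is about 0.6 px (1.5 mm) short of the half mark. This agrees with the 38.5 mm TCP travel, so I'll pull 1.5 mm more and hold.

servo_tool --rows '[[[-0.0015,0,0],[0,0,0],1],[[0,0,0],[0,0,0],1],[[0,0,0],[0,0,0],1],[[0,0,0],[0,0,0],1],[[0,0,0],[0,0,0],1],[[0,0,0],[0,0,0],1],[[0,0,0],[0,0,0],1],[[0,0,0],[0,0,0],1]]'

```text
clock: 13.73
tool_pos: [0.474, 0.0994, 0.1051]
orientation: [180.0, -0.1, 0.0]
force: [9.7, -3.8, -7.9]
opening: 0.0233
```

```bash
python3 look.py v14 305 190 345 220 55 3; python3 - <<'E'
import cv2,numpy as np
b=cv2.imread("pics/full_d_v14.png")
print(cv2.cvtColor(b,cv2.COLOR_BGR2GRAY)[247:252,350:360])
cv2.imwrite("pics/z14.png",np.vstack([cv2.resize(b[235:260,330:382],(780,295),interpolation=cv2.INTER_NEAREST),cv2.resize(b[145:180,375:432],(780,295),interpolation=cv2.INTER_CUBIC)]))
E
```

```text
13.7333 [0.4739932  0.09941469 0.10512266] [ 9.65961032 -3.83434462 -7.91604649] 0.023290161955093532
[[ 91  83  78  67  62 107 162 227 228 238]
 [102 103  66  59  81  88 138 242 244 243]
 [164 165 167 129  63  99 241 243 243 244]
 [242 242 242 243 106  92 242 244 243 245]
 [241 242 242 243 156 137 242 244 244 244]]
```

View pics/z14.png

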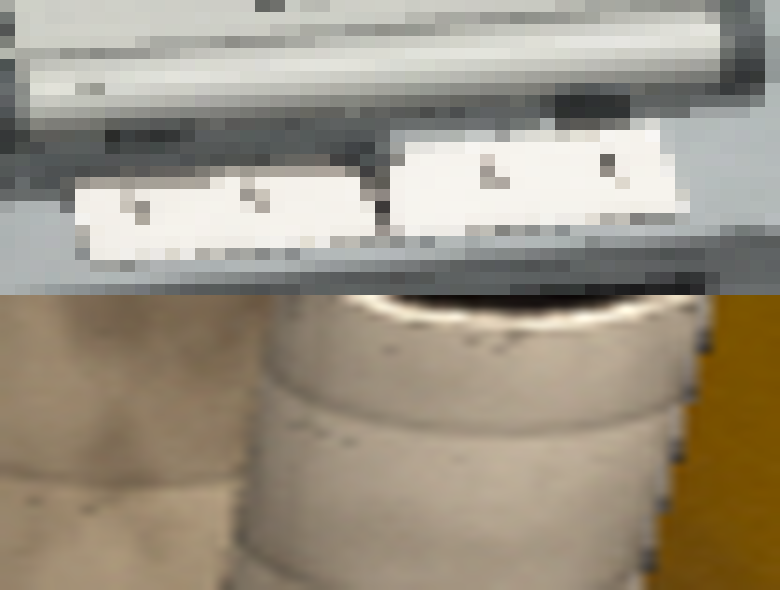

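View pics/v14.png

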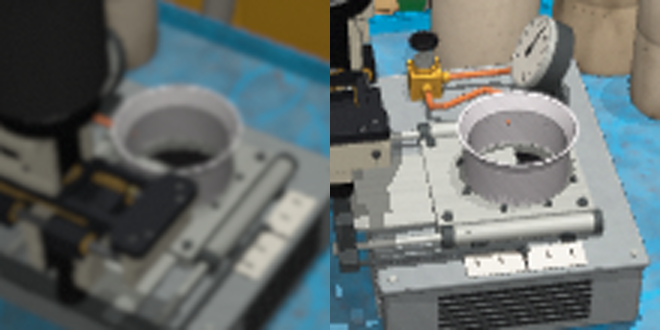

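The pointer tip (side (354.2,249)) now stands over the long mark (354.5,250), with the same offset as at the shut mark. Travel is 39.9 mm and the grip is steady at 9.7 N. Handing in.

```bash
python3 -c "
from plant import ctrl,telemetry
print(ctrl.close_job()); o=telemetry.get_obs(); print(o['clock'],o['tool_pos'],o['opening'])"
```

```text
the job is handed in; nothing more can be done
None
the job is handed in; nothing more can be done
```

I zeroed the gauge with the gate shut, then drew the gate to half open and handed the job in at about 13.7 s while still holding it there.

- **Vent plunger:** I pressed it down until it stopped after about 12 mm of travel, with the force climbing to 14 N. The images then showed it fully up again.
- **Gate:** I gripped the handle and pulled straight out. In the last side view the pointer tip was within about 0.3 px (under 1 mm) of the long middle mark. The tool had moved 39.9 mm since gripping, and the pull was steady at 9.7 N (about 10 N expected at half open).

**Checks that disagreed:**
- **Finger height:** the fingertips proved to be about 20 mm higher than the reported tool position, so I set the pressing and gripping heights from the images and contact force.
- **Opening:** before the final 1.5 mm correction, one rough wrist-camera measurement gave 37.7 mm where the tool travel gave 38.5 mm. I relied on the pointer against the scale.
- **Sideways and vertical force:** about 4 N sideways and 8 N vertical remained on the handle while holding.
- **Gauge needle:** I saw it rise but did not confirm that it pointed straight up.

I did not touch the plug gauges or the carton. The carton looked in place in the images up to the grip, but I made no separate final check on them.

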